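# Sort the swapped radios back onto their charging trays

## Task

At the registration desk the four handheld radios were all put back on the wrong chargers: move each radio onto the charging tray of its own colour, lying on its back (coloured plate up), centred on the tray and in line with it (antenna at either end). A charger holds only one radio, and the empty grey tray is free as a parking place on the way. Set the radios down, do not drop them.

Things in the scene. Friction and masses are not known exactly. Their poses are not given: they have to be found in the camera images.
- radio_red_center (a point): Handheld radio lying on its back: black body 100 (x) x 46 (y) x 30 mm thick (z), red plate 52 x 41 mm on its upper face towards -x, grey display on the other half; stub antenna (12 mm thick, 45 mm long) out of its +x end. 0.14-0.28 kg. Point: centre of the body without antenna, 15 mm above its underside; x towards the antenna, z up. Grip across the 46 mm width.
- radio_blue_center (a point): Handheld radio lying on its back: black body 100 (x) x 46 (y) x 30 mm thick (z), blue plate 52 x 41 mm on its upper face towards -x, grey display on the other half; stub antenna (12 mm thick, 45 mm long) out of its +x end. 0.14-0.28 kg. Point: centre of the body without antenna, 15 mm above its underside; x towards the antenna, z up. Grip across the 46 mm width.
- radio_green_center (a point): Handheld radio lying on its back: black body 100 (x) x 46 (y) x 30 mm thick (z), green plate 52 x 41 mm on its upper face towards -x, grey display on the other half; stub antenna (12 mm thick, 45 mm long) out of its +x end. 0.14-0.28 kg. Point: centre of the body without antenna, 15 mm above its underside; x towards the antenna, z up. Grip across the 46 mm width.
- radio_yellow_center (a point): Handheld radio lying on its back: black body 100 (x) x 46 (y) x 30 mm thick (z), yellow plate 52 x 41 mm on its upper face towards -x, grey display on the other half; stub antenna (12 mm thick, 45 mm long) out of its +x end. 0.14-0.28 kg. Point: centre of the body without antenna, 15 mm above its underside; x towards the antenna, z up. Grip across the 46 mm width.
- tray_red_top (a point): Flat red charging tray with a thin black edge, fixed to the table: 140 (x) x 80 (y) x 14 mm high, no rim. Point: centre of its upper face, 14 mm above the table, over which the centre of a radio's body belongs; x along its length, z up. At the start a radio of another colour lies on it, perhaps crooked.
- tray_blue_top (a point): Flat blue charging tray with a thin black edge, fixed to the table: 140 (x) x 80 (y) x 14 mm high, no rim. Point: centre of its upper face, 14 mm above the table, over which the centre of a radio's body belongs; x along its length, z up. At the start a radio of another colour lies on it, perhaps crooked.
- tray_green_top (a point): Flat green charging tray with a thin black edge, fixed to the table: 140 (x) x 80 (y) x 14 mm high, no rim. Point: centre of its upper face, 14 mm above the table, over which the centre of a radio's body belongs; x along its length, z up. At the start a radio of another colour lies on it, perhaps crooked.
- tray_yellow_top (a point): Flat yellow charging tray with a thin black edge, fixed to the table: 140 (x) x 80 (y) x 14 mm high, no rim. Point: centre of its upper face, 14 mm above the table, over which the centre of a radio's body belongs; x along its length, z up. At the start a radio of another colour lies on it, perhaps crooked.
- tray_grey_top (a point): Spare grey tray, empty at the start, same size as the others (140 x 80 x 14 mm, fixed). The point is the centre of its upper face; x along its length, z up. Parking place.

How it is judged:
By the outcome, as a careful person would: the job done as asked, in the order asked, and still so for the second after the job is handed in, with the robot touching nothing.
It also fails if it takes over 128 s, if anything falls off the work surface, if the arm or the gripper's body presses on something with over 40 N, if the wrist force passes 120 N, or if a joint passes its speed limit or range.

## Robot

A 6-joint arm with a two-finger parallel gripper is mounted at the origin on the work surface. World frame = base frame: x ahead of the robot, y to its left, z up, the work surface at z = 0. Lengths are in mm, angles in rad, forces in N, time in s.
With the tool pointing down it reaches from about 275 to 1000 mm from the base axis. Payload 8.4 kg.
Tool frame: the origin (TCP) lies at the very end of the fingers, on their centre line; the grasp point (between the pads) lies 19 mm behind it; z points along the fingers, y is the direction in which the jaws open and shut (so a half turn about z gives the same grasp; the last joint's range is limited). The gripper opens to 85 mm and grips with 20 to 120 N. Pads are 22 mm wide; open, the fingers measure 114 mm over their backs; the gripper's body (76 mm by 85 mm) begins 54 mm behind the grasp point. The pads swing forward as they close: fully open they stand 13 mm farther back than shut.
Start: joints at [-1.222, 0.353, 1.633, -0, 1.155, -0.002], TCP at [214.779, -586.939, 231.281] pointing down, gripper open.
Joint ranges: [-2.63, 2.63], [-0.92, 2.1], [0.06, 2.66], [-1.3, 4.44], [0, 2.69], [-3.02, 3.02]. Speed limits (rad/s): [2.22, 2.22, 2.79, 3.14, 3.14, 3.14].

## Interface

Orientations are given as [roll, pitch, yaw] about the fixed x, y, z axes, in that order (R = Rz(yaw) Ry(pitch) Rx(roll)).
In Python, from rig import sense, grab_frame, get_calibration, sign_off, boxes_of, trace gives the robot as it stands.
- The arm moves only by the tool servo_tool, never from a script. Its argument "rows" is a list of rows, each a list of 3 entries, a list of its own where there are three numbers: the finger opening in mm, from 0 to 85.4, then the shift along the tool's x, y, z in mm, then the turn, a rotation vector about the tool's x, y, z in degrees. A call has 1 to 8 rows; each row shifts and turns the commanded pose from where the row before left it, along the tool's axes as they then stand; what a row does not reach is not made up. A row lasts 1/8 s, in which the tool goes at most 62.5 mm and 10.7 degrees, less where a joint would pass 70% of its speed; a pose out of reach is approached as far as the arm can. A call is refused whole if a number of a shift passes 62.5 or a number of a turn 10.7, either way. A call with a gripper value outside its range is refused whole. The fingers move at their own pace and stop on an object; "force" is the grip in N (left out, the last holds). Time passes only in rows, so rows that do not move let the fingers close. It gives the time, the measured TCP pose, the force and the opening at its end, in the units of the state.
- sense(): the state, without advancing time (a new reading comes with each control period).
- grab_frame(name): name is "scene" or "top"; returns the picture (400x640x3 uint8, blue, green, red); there is no depth.
- get_calibration(name): a dict with "intrinsics" (3x3 intrinsics, pixels), "world_to_cam" (4x4, takes a point from world to camera coordinates). Camera axes: x right, y down, z forward; pixel columns grow to the right and rows downward; lengths in mm; the calibration is good to about 2 mm. A picture is of the moment at which its call begins. get_calibration takes no time and is no camera call.
- sign_off(): hands the job in, once; it reports no verdict.
Trained networks look in the newest picture that a camera, given by its name, has taken for a name from the list of things; names that differ only in an ending like _2 or _b are one class to them, and where a whole thing is asked for, a point or a joint stands for the part that bears it (a point fixed in the world has none). Each returns a list of dicts, best first, with "conf" (0 to 1); they miss things now and then, are a little off and sometimes report something else, mostly with a low value. They report only what shows in the picture. A call takes as long as a camera call.
- boxes_of(camera, thing): "centre" ([x, y, z] in mm, in the coordinates of the camera as it stood for that picture, good to about 4 mm: the middle of the surface that is visible of it).
- trace(camera, thing): "mask" (400x640 bool, what is visible of it).
The state is a dict: "clock": time; "qpos": joint angles; "qvel": joint speeds; "joint_efforts": joint torques, N m; "eef_pos": TCP position; "tcp_rot": TCP orientation; "contact_force": force on the tool from outside, world axes, zero at the start; "wrist_torque": the same for the moment, N m; "opening": opening from 0.0 (shut) to 1.0 (fully open).
Only numpy, scipy, OpenCV 4.12 (cv2) and the standard library are available. Lean on these libraries where they do the work, as an engineer would, in place of code of your own. Each camera call takes 0.05 s, during which the arm holds its last target. There are 200 camera calls.

## Working session

There is one attempt and no reset: what is moved stays moved. The work goes in short steps, Python scripts to look and compute and a tool call to move; the robot and the scene stay as the last step left them, time stands still between calls to the robot, and variables do not carry over. Pictures are saved under pics/ and viewed, about 12 in all and at most 16, crops included, and the job is handed in when it is done.

Besides the shell and the picture viewer there is one more tool, called after ">>>" as name(argument=value, ...), one argument or row to a line, values as JSON. servo_tool: Moves the arm, as the interface text tells. Its arguments: {"type":"object","properties":{"rows":{"type":"array","items":{"type":"array"}},"force":{"type":"number"}},"required":["rows"]}

```bash
mkdir -p pics; ls
python3 - <<'E'
from rig import *
import cv2
for n in("scene","top"):
    cv2.imwrite(f"pics/{n}0.png",grab_frame(n)); c=get_calibration(n); print(n,c)
print(sense())
E
```

```text
pics
scene {'intrinsics': array([[477.3291266 ,   0.        , 326.07159779],
       [  0.        , 477.3291266 , 195.96879862],
       [  0.        ,   0.        ,   1.        ]]), 'world_to_cam': array([[ 6.59685260e-02,  9.97774396e-01, -9.71640831e-03,
        -4.66687542e+01],
       [ 6.41415417e-01, -4.98628113e-02, -7.65571657e-01,
        -3.21159499e+02],
       [-7.64352285e-01,  4.42713797e-02, -6.43277257e-01,
         1.50732739e+03],
       [ 0.00000000e+00,  0.00000000e+00,  0.00000000e+00,
         1.00000000e+00]])}
top {'intrinsics': array([[393.15421712,   0.        , 319.56177231],
       [  0.        , 393.15421712, 194.33709007],
       [  0.        ,   0.        ,   1.        ]]), 'world_to_cam': array([[-1.85654217e-03, -9.99978670e-01, -6.26201077e-03,
         6.51911681e+00],
       [-9.93074838e-01,  2.57924581e-03, -1.17455160e-01,
         5.82750607e+02],
       [ 1.17468806e-01,  6.00058487e-03, -9.93058444e-01,
         8.39251543e+02],
       [ 0.00000000e+00,  0.00000000e+00,  0.00000000e+00,
         1.00000000e+00]])}
{'clock': 0.1, 'qpos': array([-1.22242445e+00,  3.53589569e-01,  1.63406522e+00,  1.93111121e-05,
        1.15516595e+00, -2.38431405e-03]), 'qvel': array([-2.02873954e-04,  1.57851011e-04, -1.68244384e-03, -9.17933253e-04,
        6.94006553e-05, -8.95272051e-05]), 'joint_efforts': array([ 3.88171065e-04, -6.06355405e+01, -3.42824507e+01,  5.68182531e-05,
        4.01126061e-03,  1.82204059e-05]), 'eef_pos': array([ 214.62665638, -586.54578221,  230.62773373]), 'tcp_rot': array([-3.14036461e+00, -2.05855108e-05,  3.50748369e-01]), 'contact_force': array([ 0.21082502, -0.42852859,  0.13346231]), 'wrist_torque': array([ 0.05120364, -0.03816473, -0.01786614]), 'opening': 1.0011748466457846}
```

View pics/top0.png

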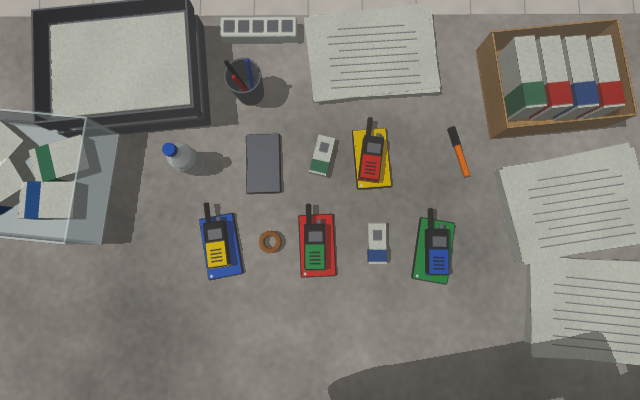

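View pics/scene0.png

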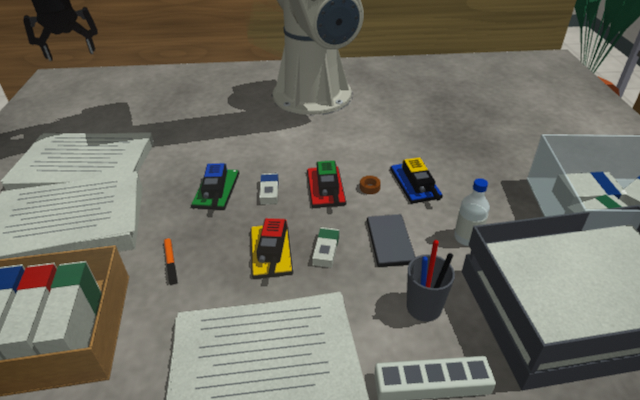

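The top view shows a tray-and-radio pair at each of four places:
- Blue tray at (221,246) with the yellow radio.
- Red tray at (317,246) with the green radio.
- Green tray at (434,250) with the blue radio.
- Yellow tray at (372,158) with the red radio.
- The grey tray at (263,163) is empty.

All antennas point up the image, which is world +x. The scene view agrees. Next I'll fit box models to the masks in both views.

```bash
cat > vis.py <<'E'
import numpy as np, cv2
from scipy.optimize import minimize
from rig import *
CAL={n:get_calibration(n) for n in("scene","top")}
COL=["red","blue","green","yellow"]
def proj(n,P):
    c=CAL[n]; q=P@c["world_to_cam"][:3,:3].T+c["world_to_cam"][:3,3]
    q=q@c["intrinsics"].T; return q[:,:2]/q[:,2:]
def box(x0,x1,w,z0,z1): return np.array([[x,y,z] for x in(x0,x1) for y in(-w/2,w/2) for z in(z0,z1)],float)
RADIO=[box(-50,50,46,-15,15),box(50,95,12,-6,6)]; TRAY=[box(-70,70,80,-14,0)]
def render(n,parts,p):
    c,s=np.cos(p[3]),np.sin(p[3]); R=np.array([[c,-s,0],[s,c,0],[0,0,1]])
    m=np.zeros((400,640),np.uint8)
    for b in parts:
        h=cv2.convexHull(proj(n,b@R.T+p[:3]).astype(np.float32))
        cv2.fillConvexPoly(m,np.round(h*256).astype(np.int32),255,cv2.LINE_AA,8)
    return m.astype(float)/255
def masks(thing):
    out={}
    for n in CAL:
        r=trace(n,thing)
        if r: out[n]=(r[0]["mask"],r[0]["conf"],len(r))
    return out
def tri(thing):  # direct two-view check of the height
    return {n:boxes_of(n,thing)[:1] for n in CAL}
def fit(M,parts,p0,valid=None,free_z=True):
    def cost(v):
        p=np.array([p0[0]+v[0]*10,p0[1]+v[1]*10,p0[2]+(v[2]*10 if free_z else 0),p0[3]+v[3]*.1])
        e=0
        for n in M:
            d=np.abs(render(n,parts,p)-M[n][0]); 
            if valid is not None: d=d*valid[n]
            e+=d.sum()
        return e
    best=None
    for k in range(2):
        x0=np.zeros(4) if best is None else best.x
        S=np.vstack([x0]+[x0+d for d in np.diag([1.5,1.5,.8,1.5])])
        best=minimize(cost,x0,method="Nelder-Mead",options=dict(initial_simplex=S,xatol=.005,fatol=.05,maxiter=400))
    v=best.x; return np.array([p0[0]+v[0]*10,p0[1]+v[1]*10,p0[2]+(v[2]*10 if free_z else 0),p0[3]+v[3]*.1]),best.fun
def guess(m,z,n="top"):
    v,u=np.nonzero(m); c=CAL[n]; T=c["world_to_cam"]
    d=T[:3,:3].T@np.linalg.solve(c["intrinsics"],[u.mean(),v.mean(),1]); o=-T[:3,:3].T@T[:3,3]
    return o+d*(z-o[2])/d[2]
E
cat > all.py <<'E'
from vis import *
import pickle,sys
cols=sys.argv[1:] or COL
for n in CAL: grab_frame(n)
RM={c:masks(f"radio_{c}_center") for c in COL}; res={}
for c in COL:
    M=RM[c]
    if "top" not in M: print(c,"radio unseen in top"); continue
    g=guess(M["top"][0],29); p0=[g[0]-12,g[1],29,0]
    p,f=fit(M,RADIO,p0); q,fz=fit(M,RADIO,[*p[:2],29,p[3]],free_z=False)
    res["r_"+c]=p
    print("radio",c,[(n,round(M[n][1],2),M[n][2],int(M[n][0].sum())) for n in M],"fit",p.round(2),round(f),"z29",q.round(2),round(fz))
for c in COL+["grey"]:
    M=masks(f"tray_{c}_top")
    if "top" not in M: print(c,"tray unseen"); continue
    valid={n:1-cv2.dilate(np.any([RM[k][n][0] for k in RM if n in RM[k]],axis=0).astype(np.uint8),np.ones((3,3))) for n in M}
    hull=cv2.convexHull(np.argwhere(M["top"][0])[:,::-1].astype(np.int32)); h=np.zeros((400,640),np.uint8); cv2.fillConvexPoly(h,hull,1)
    g=guess(h,14); p,f=fit(M,TRAY,[g[0],g[1],14,0],valid); q,fz=fit(M,TRAY,[*p[:2],14,p[3]],valid,False)
    res["t_"+c]=p
    print("tray",c,[(n,round(M[n][1],2),M[n][2],int(M[n][0].sum())) for n in M],"fit",p.round(2),round(f),"z14",q.round(2),round(fz))
pickle.dump(res,open("res.pkl","wb"))
im=grab_frame("top")
for k,p in res.items():
    m=(render("top",RADIO if k[0]=="r" else TRAY,p)>.5).astype(np.uint8)
    cv2.drawContours(im,cv2.findContours(m,0,2)[0],-1,(255,0,255) if k[0]=="r" else (255,255,0),1)
cv2.imwrite("pics/ov_%d.png"%(sense()["clock"]*100),cv2.resize(im[100:300,180:480],None,fx=2.6,fy=2.6,interpolation=0))
print(sense()["clock"])
E
python3 all.py; ls pics
```

```text
radio red [('scene', 0.81, 2, 1224), ('top', 0.94, 1, 1119)] fit [ 6.6505e+02 -1.0717e+02  2.9120e+01 -3.0000e-02] 458 z29 [ 6.6503e+02 -1.0718e+02  2.9000e+01 -3.0000e-02] 458
radio blue [('scene', 0.59, 1, 761), ('top', 0.79, 1, 1178)] fit [ 4.5810e+02 -2.4754e+02  2.8600e+01  8.0000e-02] 510 z29 [ 4.5857e+02 -2.4753e+02  2.9000e+01  8.0000e-02] 510
radio green [('scene', 0.94, 1, 736), ('top', 0.93, 1, 1118)] fit [4.6767e+02 1.9470e+01 2.9720e+01 1.1000e-01] 453 z29 [4.6774e+02 1.9540e+01 2.9000e+01 1.1000e-01] 454
radio yellow [('scene', 0.62, 1, 854), ('top', 0.86, 1, 1160)] fit [4.7354e+02 2.3380e+02 3.2040e+01 2.6000e-01] 538 z29 [4.7352e+02 2.3479e+02 2.9000e+01 2.5000e-01] 540
tray red [('scene', 0.92, 1, 637), ('top', 0.76, 1, 1252)] fit [4.7089e+02 1.1650e+01 1.8740e+01 4.0000e-02] 317 z14 [4.7064e+02 1.1900e+01 1.4000e+01 5.0000e-02] 333
tray blue [('scene', 0.83, 1, 659), ('top', 0.58, 1, 962)] fit [4.7018e+02 2.3017e+02 1.8370e+01 1.7000e-01] 449 z14 [4.6765e+02 2.3097e+02 1.4000e+01 1.8000e-01] 460
tray green [('scene', 0.91, 3, 588), ('top', 0.94, 2, 970)] fit [ 4.5853e+02 -2.4783e+02  1.7000e+01 -1.5000e-01] 530 z14 [ 4.5701e+02 -2.4792e+02  1.4000e+01 -1.4000e-01] 533
tray yellow [('scene', 0.76, 2, 961), ('top', 0.91, 1, 1003)] fit [ 6.6661e+02 -1.1316e+02  1.4560e+01  8.0000e-02] 396 z14 [ 6.6662e+02 -1.1312e+02  1.4000e+01  8.0000e-02] 396
tray grey [('scene', 0.71, 1, 1823), ('top', 0.66, 1, 2023)] fit [6.5739e+02 1.3777e+02 9.0200e+00 4.0000e-02] 607 z14 [6.5675e+02 1.3685e+02 1.4000e+01 4.0000e-02] 624
1.15
ov_114.png
scene0.png
top0.png
```

View pics/ov_114.png

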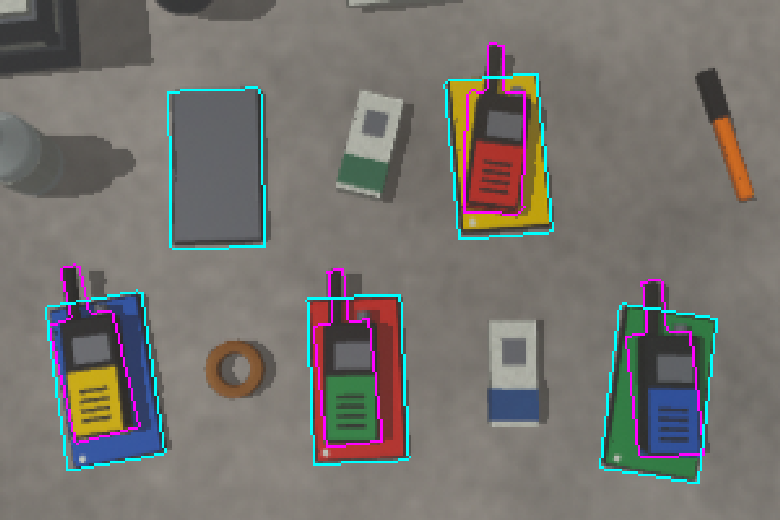

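The fit outlines show that the antenna sits off the centreline, towards +y (e.g. at pixel (336,270)), while my model had it centred. That skewed the radio fits. The tray outlines match well. I'll let the antenna offset vary and cross-check against the coloured plates.

```bash
cat > fit2.py <<'E'
from vis import *
import pickle
HUE={"red":(174,6),"blue":(105,125),"green":(50,85),"yellow":(20,32)}
def hue(im,c):
    h,s,v=cv2.split(cv2.cvtColor(im,cv2.COLOR_BGR2HSV)); a,b=HUE[c]
    k=((h>=a)&(h<=b)) if a<b else ((h>=a)|(h<=b))
    return k&(s>110)&(v>40)
def unproj(n,uv,z):
    c=CAL[n];T=c["world_to_cam"]; d=np.c_[uv,np.ones(len(uv))]@np.linalg.inv(c["intrinsics"]).T@T[:3,:3]; o=-T[:3,:3].T@T[:3,3]
    return o+d*((z-o[2])/d[:,2])[:,None]
def plate(im,n,c,near,z=44,r=60):
    """plate rectangle by colour, near a rough radio position -> centre xy, yaw, size"""
    m=hue(im,c); uv=np.argwhere(m)[:,::-1]; W=unproj(n,uv,z)
    sel=np.hypot(W[:,0]-near[0],W[:,1]-near[1])<r
    k=np.zeros((400,640),np.uint8); k[uv[sel,1],uv[sel,0]]=1
    k=cv2.morphologyEx(k,cv2.MORPH_CLOSE,np.ones((5,5)))
    cnt=max(cv2.findContours(k,0,1)[0],key=cv2.contourArea)[:,0]
    W=unproj(n,cnt.astype(float),z)[:,:2].astype(np.float32)
    (cx,cy),(w,h),a=cv2.minAreaRect(W); a=np.deg2rad(a)
    if w<h: a+=np.pi/2
    a=(a+np.pi/2)%np.pi-np.pi/2
    return np.array([cx,cy,a]),(max(w,h),min(w,h))
E
python3 - <<'E'
from fit2 import *
import pickle
im={n:grab_frame(n) for n in CAL}; r=pickle.load(open("res.pkl","rb"))
RM={c:masks(f"radio_{c}_center") for c in COL}
pickle.dump(RM,open("rm.pkl","wb"))
for ay in (8,11,14,17):
    parts=[box(-50,50,46,-15,15),box(50,95,12,-6,6)+np.array([0,ay,0])]; o=[];t=0
    for c in COL:
        p,f=fit(RM[c],parts,[*r["r_"+c][:2],29,r["r_"+c][3]],free_z=False); o.append(p[[0,1,3]].round(2).tolist()); t+=f
    print(ay,round(t),o)
for c in COL:
    g=r["r_"+c][:2]-[22,4]
    for n in CAL:
        p,s=plate(im[n],n,c,g); print(c,n,p.round(2),np.round(s),"body centre",(p[:2]+22*np.array([np.cos(p[2]),np.sin(p[2])])).round(1))
E
```

```text
8 1619 [[665.1, -108.14, -0.1], [457.05, -248.99, 0.02], [467.94, 18.56, 0.04], [472.35, 234.32, 0.18]]
11 1581 [[665.01, -108.45, -0.12], [457.07, -249.05, 0.01], [468.34, 18.52, 0.02], [473.04, 233.96, 0.15]]
14 1586 [[664.49, -108.94, -0.14], [457.04, -249.4, -0.0], [468.46, 18.24, 0.0], [472.82, 233.48, 0.13]]
17 1652 [[664.15, -109.17, -0.16], [457.36, -249.71, -0.02], [468.18, 18.15, -0.02], [473.17, 233.05, 0.1]]
red scene [ 6.4456e+02 -1.0234e+02 -1.2000e-01] [55. 48.] body centre [ 666.4 -104.9]
red top [ 6.4156e+02 -1.0574e+02 -1.5000e-01] [59. 44.] body centre [ 663.3 -109. ]
blue scene [ 4.3714e+02 -2.4816e+02 -2.0000e-02] [54. 42.] body centre [ 459.1 -248.6]
blue top [ 4.3531e+02 -2.4605e+02 -4.0000e-02] [56. 49.] body centre [ 457.3 -246.9]
green scene [4.4808e+02 1.8210e+01 1.0000e-02] [52. 42.] body centre [470.1  18.5]
green top [446.7   17.45  -0.  ] [49. 39.] body centre [468.7  17.4]
yellow scene [4.5360e+02 2.2979e+02 1.5000e-01] [57. 47.] body centre [475.3 233.2]
yellow top [4.5292e+02 2.2652e+02 1.6000e-01] [56. 49.] body centre [474.6 230. ]
```

```bash
cat >> fit2.py <<'E'
AY=12.5
RADIO2=[box(-50,50,46,-15,15),box(50,95,12,-6,6)+np.array([0,AY,0])]
PX=-21.5
def flat(L,W,x=0): return [np.array([[x+a*L/2,b*W/2,0] for a in(-1,1) for b in(-1,1)],float)]
def cmask(im,c,centre,r,close,z):
    m=hue(im[1],c).astype(np.uint8); 
    u=proj(im[0],np.array([[centre[0],centre[1],z]]))[0]; k=np.zeros_like(m); cv2.circle(k,tuple(int(t) for t in u),r,1,-1); m&=k
    return cv2.morphologyEx(m,cv2.MORPH_CLOSE,np.ones((close,close))).astype(float)
def fit_plate(ims,c,p0,views=("top","scene"),z=44.,**k):
    """p0: rough radio (x,y,yaw); returns radio body centre, from the plate only"""
    g=[p0[0]+PX*np.cos(p0[2]),p0[1]+PX*np.sin(p0[2])]
    M={n:(cmask((n,ims[n]),c,g,22,5,z),) for n in views}
    return fit(M,flat(52,41,PX),[p0[0],p0[1],z,p0[2]],**k)
def fit_tray(ims,c,p0,radios,views=("top","scene"),e=2.5,z=14.,**k):
    M={n:(cmask((n,ims[n]),c,p0,52,1,z),) for n in views}
    V={}
    for n in views:
        occ=np.zeros((400,640),np.uint8)
        for q in radios: occ|=(render(n,RADIO2,[q[0],q[1],29,q[2]])>0).astype(np.uint8)
        V[n]=1.-cv2.dilate(occ,np.ones((7,7)))
        roi=render(n,[box(-80,80,100,-14,0)],[p0[0],p0[1],z,p0[2]])>0   # ignore other coloured things
        V[n]=V[n]*roi
    return fit(M,flat(140-2*e,80-2*e),[p0[0],p0[1],z,p0[2]],V,**k)
E
python3 - <<'E'
from fit2 import *
import pickle
im={n:grab_frame(n) for n in CAL}; r=pickle.load(open("res.pkl","rb"))
rad={"red":(665,-108,-.13),"blue":(457.5,-248.5,-.01),"green":(468.5,18,0.01),"yellow":(474,233,.15)}
for c in COL:
    for v in (("top","scene"),("top",),("scene",)):
        p,f=fit_plate(im,c,rad[c],v,free_z=len(v)>1); print(c,v,p.round(2).tolist(),round(f))
for c in COL:
    t=r["t_"+c][[0,1,3]]
    for e in (1,2,3): 
        p,f=fit_tray(im,c,t,rad.values(),e=e); print("tray",c,e,p.round(2).tolist(),round(f))
    for v in (("top",),("scene",)):
        p,f=fit_tray(im,c,t,rad.values(),v,e=2,free_z=False); print("tray",c,v,p.round(2).tolist(),round(f))
E
```

```text
red ('top', 'scene') [662.15, -108.88, 40.41, -0.13] 110
red ('top',) [661.79, -109.51, 44.0, -0.14] 59
red ('scene',) [665.82, -107.37, 44.0, -0.13] 37
blue ('top', 'scene') [457.17, -250.58, 42.82, -0.03] 89
blue ('top',) [457.39, -250.98, 44.0, -0.04] 44
blue ('scene',) [457.75, -248.41, 44.0, -0.01] 34
green ('top', 'scene') [467.14, 18.24, 41.43, -0.01] 116
green ('top',) [469.24, 16.59, 44.0, 0.0] 79
green ('scene',) [468.47, 18.09, 44.0, 0.0] 38
yellow ('top', 'scene') [474.35, 233.41, 43.77, 0.15] 66
yellow ('top',) [474.46, 232.54, 44.0, 0.14] 42
yellow ('scene',) [474.74, 234.48, 44.0, 0.16] 18
tray red 1 [472.93, 13.61, 11.66, 0.03] 164
tray red 2 [472.04, 13.3, 11.29, 0.03] 98
tray red 3 [471.55, 12.68, 10.71, 0.04] 71
tray red ('top',) [472.38, 12.87, 14.0, 0.03] 72
tray red ('scene',) [474.73, 14.04, 14.0, 0.03] 25
tray blue 1 [471.33, 232.37, 12.03, 0.19] 112
tray blue 2 [470.52, 231.5, 11.23, 0.19] 84
tray blue 3 [469.9, 230.66, 10.45, 0.19] 65
tray blue ('top',) [470.81, 230.89, 14.0, 0.19] 71
tray blue ('scene',) [473.73, 230.78, 14.0, 0.19] 17
tray green 1 [460.84, -251.01, 10.06, -0.16] 221
tray green 2 [459.87, -250.65, 8.94, -0.16] 156
tray green 3 [459.3, -249.65, 9.67, -0.17] 105
tray green ('top',) [460.87, -250.24, 14.0, -0.16] 107
tray green ('scene',) [460.87, -247.41, 14.0, -0.16] 37
tray yellow 1 [672.01, -112.79, 12.3, 0.06] 173
tray yellow 2 [671.32, -113.18, 11.18, 0.07] 111
tray yellow 3 [671.37, -113.65, 10.9, 0.08] 93
tray yellow ('top',) [671.24, -113.68, 14.0, 0.06] 70
tray yellow ('scene',) [673.5, -112.28, 14.0, 0.07] 36
```

```bash
cat > show.py <<'E'
from fit2 import *
def montage(items,fn,n="top",s=7,half=27):
    """items: (kind 't'/'r', x,y,yaw) drawn per tile centred on it"""
    im=grab_frame(n); T=[]
    for tile in items:
        x,y=tile[0][1:3]; u=proj(n,np.array([[x,y,14.]]))[0].astype(int); u0=u-[half,half+ (8)]
        c=cv2.resize(im[u0[1]:u0[1]+2*half+8,u0[0]:u0[0]+2*half],None,fx=s,fy=s,interpolation=cv2.INTER_NEAREST)
        for k,x,y,a in tile:
            R=np.array([[np.cos(a),-np.sin(a),0],[np.sin(a),np.cos(a),0],[0,0,1]])
            if k=="t": polys=[(box(-70,70,80,0,0),(255,255,0))]
            else: polys=[(box(-50,50,46,15,15),(255,0,255)),(box(PX-26,PX+26,41,15,15),(255,255,255))]
            for b,col in polys:
                P=proj(n,b@R.T+[x,y,14 if k=="t" else 29]); h=cv2.convexHull(((P+.5-u0)*s).astype(np.float32)).astype(np.int32)
                cv2.polylines(c,[h],True,col,1)
        T.append(c)
    cv2.imwrite(fn,np.hstack(T) if len(T)<3 else np.vstack([np.hstack(T[:2]),np.hstack(T[2:])]))
E
python3 - <<'E'
from show import *
montage([[("t",672.4,-113,.065),("r",663.5,-108.5,-.135)],[("t",461,-249,-.16),("r",457.5,-249.5,-.02)]],"pics/m1.png")
print(cv2.imread("pics/m1.png").shape)
E
```

```text
(434, 756, 3)
```

View pics/m1.png

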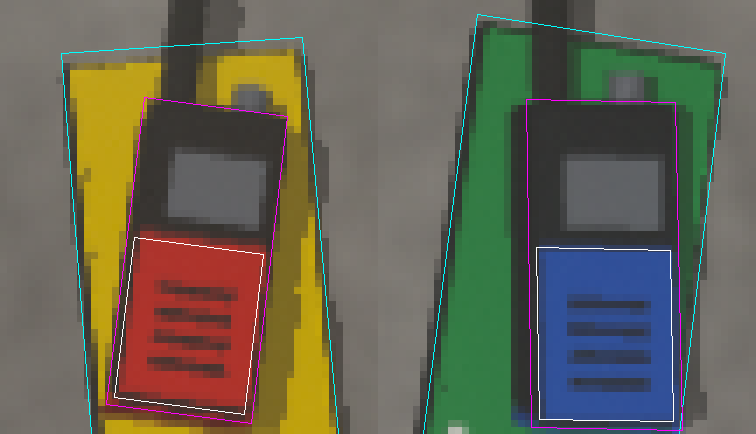

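The overlay shows my colour-fit tray outlines about 2 px (4 mm) too far up, towards +x. The white plate outlines agree with the plates to about 1 px. I'll check the extent of the raw tray colour before relying on either tray fit.

Run:
```python
from show import *
import pickle
r=pickle.load(open("res.pkl","rb")); im={n:grab_frame(n) for n in CAL}
for c in COL:
    t=r["t_"+c]; x,y,a=t[0],t[1],t[3]
    for n in CAL:
        m=hue(im[n],c); uv=np.argwhere(m)[:,::-1]; W=unproj(n,uv.astype(float),14)-[x,y,0]
        L=W[:,0]*np.cos(a)+W[:,1]*np.sin(a); w=-W[:,0]*np.sin(a)+W[:,1]*np.cos(a)
        # extents in side strips free of the radio; robust by counting columns
        out=[]
        for s in ((-38,-30),(30,38)):
            k=(w>s[0])&(w<s[1])&(abs(L)<100); out.append(np.percentile(L[k],[1,99]).round(1).tolist() if k.sum()>9 else None)
        for s in ((-66,-56),(56,66)):
            k=(L>s[0])&(L<s[1])&(abs(w)<60); out.append(np.percentile(w[k],[1,99]).round(1).tolist() if k.sum()>9 else None)
        print(c,n,t.round(2)[[0,1,3]],out)
montage([[("t",666.6,-113,.07),("t",672.4,-113,.065)],[("t",457,-248.5,-.16),("t",461,-249,-.16)]],"pics/m2.png",s=5,half=40)
```

```text
red scene [4.7089e+02 1.1650e+01 4.0000e-02] [[-64.7, 72.0], [-60.9, 73.4], [-36.8, 38.6], [-35.6, 39.0]]
red top [4.7089e+02 1.1650e+01 4.0000e-02] [[-65.4, 67.7], [-66.4, 66.6], [-37.6, 38.0], [-37.2, 37.6]]
blue scene [4.7018e+02 2.3017e+02 1.7000e-01] [[-63.9, 73.1], [31.7, 72.1], [-39.7, -12.0], [-37.4, 37.8]]
blue top [4.7018e+02 2.3017e+02 1.7000e-01] [[-66.6, 65.4], [-66.7, 65.9], [-38.9, 34.4], [-37.4, 36.3]]
green scene [ 4.5853e+02 -2.4783e+02 -1.5000e-01] [[7.3, 70.7], [-58.6, 72.4], [13.1, 38.3], [-37.0, 37.9]]
green top [ 4.5853e+02 -2.4783e+02 -1.5000e-01] [[-66.7, 67.1], [-64.2, 66.5], [-36.0, 37.4], [-38.3, 34.8]]
yellow scene [ 6.6661e+02 -1.1316e+02  8.0000e-02] [[-62.6, 75.5], [-37.9, 75.9], [-37.2, -13.6], [-38.4, 38.0]]
yellow top [ 6.6661e+02 -1.1316e+02  8.0000e-02] [[-63.2, 70.3], [-62.2, 70.0], [-37.5, 35.7], [-38.5, 36.2]]
```

View pics/m2.png

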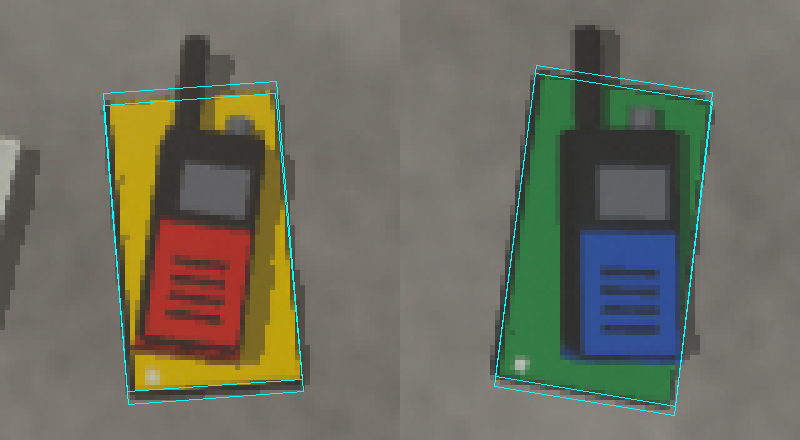

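The near side faces look black in the top view, and that explains the fit bias. From the raw colour extents, the top-view tray centres are:

| Tray | x | y | Yaw |
|---|---|---|---|
| Red | 471.5 | 12 | .035 |
| Blue | 470 | 228.8 | .18 |
| Green | 459 | -248.4 | -.16 |
| Yellow | 670 | -113.6 | .07 |

Heights from the two views came out about 10–12 mm for the trays and 41–44 mm for the plates, against 14 and 44 in the text. I'll start with the red radio, moving it to the grey tray.

```bash
cat > plan.py <<'E'
import numpy as np,sys,json
from scipy.spatial.transform import Rotation as R
from rig import sense
# usage: plan.py open step x,y,z,yaw [x,y,z,yaw ...]  -> rows, 8 per line, in tool axes
s=sense(); p=np.array(s["eef_pos"]); r=R.from_euler("xyz",s["tcp_rot"])
print("now",p.round(1),np.round(s["tcp_rot"],3),"t",round(s["clock"],2),"open",round(s["opening"]*85.4,1))
o=float(sys.argv[1]); step=float(sys.argv[2]); rows=[]
for w in sys.argv[3:]:
    x,y,z,a=map(float,w.split(",")); T=R.from_euler("xyz",[np.pi,0,a]); q=np.array([x,y,z])
    rv=(r.inv()*T).as_rotvec(degrees=True)
    n=int(max(1,np.ceil(np.linalg.norm(q-p)/step),np.ceil(np.abs(rv).max()/8)))
    for k in range(n):
        d=np.round(r.inv().apply((q-p)/(n-k)),1); t=np.round((r.inv()*T).as_rotvec(degrees=True)/(n-k),1)
        rows.append([o,(d+0.).tolist(),(t+0.).tolist()]); p=p+r.apply(d); r=r*R.from_rotvec(t,degrees=True)
for i in range(0,len(rows),8): print(json.dumps(rows[i:i+8]))
E
python3 plan.py 75 48 664,-109.5,130,-.135 664,-109.5,60,-.135
```

```text
now [ 214.8 -586.9  231.3] [3.142 0.    0.351] t 1.95 open 85.5
[[75.0, [41.9, -21.0, 7.2], [0.0, 0.0, 2.0]], [75.0, [41.1, -22.4, 7.2], [0.0, 0.0, 2.0]], [75.0, [40.3, -23.9, 7.2], [0.0, 0.0, 2.0]], [75.0, [39.4, -25.3, 7.2], [0.0, 0.0, 2.0]], [75.0, [38.5, -26.6, 7.2], [0.0, 0.0, 2.0]], [75.0, [37.6, -27.9, 7.3], [0.0, 0.0, 2.0]], [75.0, [36.6, -29.2, 7.2], [0.0, 0.0, 2.0]], [75.0, [35.5, -30.5, 7.3], [0.0, 0.0, 2.0]]]
[[75.0, [34.4, -31.7, 7.2], [0.0, 0.0, 2.0]], [75.0, [33.3, -32.9, 7.3], [0.0, 0.0, 2.0]], [75.0, [32.1, -34.1, 7.2], [0.0, 0.0, 2.0]], [75.0, [31.0, -35.2, 7.3], [0.0, 0.0, 1.9]], [75.0, [29.8, -36.2, 7.2], [0.0, 0.0, 2.0]], [75.0, [28.4, -37.1, 7.3], [0.0, 0.0, 1.9]], [75.0, [0.0, 0.0, 35.0], [0.0, 0.0, 0.0]], [75.0, [0.0, 0.0, 35.0], [0.0, 0.0, 0.0]]]
```

>>> servo_tool(
  rows=[
    [75, [41.9, -21, 7.2], [0, 0, 2]],
    [75, [41.1, -22.4, 7.2], [0, 0, 2]],
    [75, [40.3, -23.9, 7.2], [0, 0, 2]],
    [75, [39.4, -25.3, 7.2], [0, 0, 2]],
    [75, [38.5, -26.6, 7.2], [0, 0, 2]],
    [75, [37.6, -27.9, 7.3], [0, 0, 2]],
    [75, [36.6, -29.2, 7.2], [0, 0, 2]],
    [75, [35.5, -30.5, 7.3], [0, 0, 2]],
  ],
  force=40,
)

```text
clock: 2.95
eef_pos: [472.6, -313.1, 173.4]
tcp_rot: [3.141, -0.0, 0.07]
contact_force: [0.2, -1.1, 0.3]
opening: 0.878
```

>>> servo_tool(
  rows=[
    [75, [34.4, -31.7, 7.2], [0, 0, 2]],
    [75, [33.3, -32.9, 7.3], [0, 0, 2]],
    [75, [32.1, -34.1, 7.2], [0, 0, 2]],
    [75, [31, -35.2, 7.3], [0, 0, 1.9]],
    [75, [29.8, -36.2, 7.2], [0, 0, 2]],
    [75, [28.4, -37.1, 7.3], [0, 0, 1.9]],
    [75, [0, 0, 35], [0, 0, 0]],
    [75, [0, 0, 0], [0, 0, 0]],
  ],
)

```text
clock: 3.95
eef_pos: [662.0, -108.6, 92.3]
tcp_rot: [-3.142, 0.006, -0.133]
contact_force: [-0.4, -0.0, 0.0]
opening: 0.877
```

```bash
python3 plan.py 75 25 664,-109.5,45,-.135 664,-109.5,18,-.135
```

```text
now [ 662.  -108.6   92.3] [-3.142  0.006 -0.133] t 3.95 open 74.9
[[75.0, [1.2, 0.3, 23.6], [0.0, 0.2, 0.0]], [75.0, [1.1, 0.3, 23.7], [0.0, 0.1, 0.1]], [75.0, [0.0, 0.0, 13.5], [0.0, 0.0, 0.0]], [75.0, [0.0, 0.0, 13.5], [0.0, 0.0, 0.0]]]
```

>>> servo_tool(
  rows=[
    [75, [0, 0, 25], [0, 0, 0]],
    [75, [0, 0, 25], [0, 0, 0]],
    [75, [0, 0, 15], [0, 0, 0]],
    [75, [0, 0, 8], [0, 0, 0]],
    [75, [0, 0, 3], [0, 0, 0]],
    [75, [0, 0, 0], [0, 0, 0]],
    [75, [0, 0, 0], [0, 0, 0]],
  ],
)

```text
clock: 4.82
eef_pos: [664.5, -109.6, 19.7]
tcp_rot: [3.142, -0.001, -0.134]
contact_force: [-0.0, 0.5, 0.8]
opening: 0.88
```

>>> servo_tool(
  rows=[
    [30, [0, 0, 1], [0, 0, 0]],
    [30, [0, 0, 0], [0, 0, 0]],
    [30, [0, 0, 0], [0, 0, 0]],
    [30, [0, 0, 0], [0, 0, 0]],
    [30, [0, 0, 0], [0, 0, 0]],
    [30, [0, 0, 0], [0, 0, 0]],
  ],
  force=45,
)

```text
clock: 5.58
eef_pos: [664.2, -109.5, 18.3]
tcp_rot: [-3.141, -0.0, -0.134]
contact_force: [-0.8, 1.5, 6.2]
opening: 0.533
```

```bash
python3 plan.py 30 35 664,-109.5,100,-.134 657,137,100,.04 657,137,19,.04
```

```text
now [ 664.2 -109.5   18.3] [-3.141 -0.    -0.134] t 5.58 open 45.5
[[30.0, [-0.1, 0.0, -27.2], [0.0, 0.0, 0.0]], [30.0, [0.0, 0.0, -27.2], [0.0, 0.0, 0.0]], [30.0, [-0.1, 0.0, -27.3], [0.0, 0.0, 0.0]], [30.0, [-5.0, -30.4, 0.0], [0.0, 0.0, -1.2]], [30.0, [-4.4, -30.5, 0.0], [0.0, 0.0, -1.3]], [30.0, [-3.7, -30.6, 0.0], [0.0, 0.0, -1.2]], [30.0, [-3.0, -30.7, 0.0], [0.0, 0.0, -1.3]], [30.0, [-2.3, -30.7, 0.0], [0.0, 0.0, -1.2]]]
[[30.0, [-1.7, -30.8, 0.0], [0.0, 0.0, -1.3]], [30.0, [-1.0, -30.8, 0.0], [0.0, 0.0, -1.2]], [30.0, [-0.3, -30.8, 0.1], [0.0, 0.0, -1.3]], [30.0, [0.0, 0.0, 27.0], [0.0, 0.0, 0.0]], [30.0, [0.0, 0.0, 27.0], [0.0, 0.0, 0.0]], [30.0, [0.0, 0.0, 27.0], [0.0, 0.0, 0.0]]]
```

>>> servo_tool(
  rows=[
    [30, [0, 0, -10], [0, 0, 0]],
    [30, [0, 0, -22], [0, 0, 0]],
    [30, [0, 0, -28], [0, 0, 0]],
    [30, [0, 0, -22], [0, 0, 0]],
    [30, [-5, -30.4, 0], [0, 0, -1.2]],
    [30, [-4.4, -30.5, 0], [0, 0, -1.3]],
    [30, [-3.7, -30.6, 0], [0, 0, -1.2]],
    [30, [-3, -30.7, 0], [0, 0, -1.3]],
  ],
)

```text
clock: 6.58
eef_pos: [660.6, 14.6, 101.5]
tcp_rot: [-3.142, -0.001, -0.047]
contact_force: [0.3, 0.0, -1.0]
opening: 0.529
```

>>> servo_tool(
  rows=[
    [30, [-2.3, -30.7, 0], [0, 0, -1.2]],
    [30, [-1.7, -30.8, 0], [0, 0, -1.3]],
    [30, [-1, -30.8, 0], [0, 0, -1.2]],
    [30, [-0.3, -30.8, 0.1], [0, 0, -1.3]],
    [30, [0, 0, 20], [0, 0, 0]],
    [30, [0, 0, 30], [0, 0, 0]],
    [30, [0, 0, 15], [0, 0, 0]],
    [30, [0, 0, 5], [0, 0, 0]],
  ],
)

```text
clock: 7.58
eef_pos: [656.4, 136.1, 28.9]
tcp_rot: [3.141, 0.002, 0.039]
contact_force: [1.3, -0.8, -1.7]
opening: 0.529
```

>>> servo_tool(
  rows=[
    [30, [0, 0, 3], [0, 0, 0]],
    [30, [0, 0, 2], [0, 0, 0]],
    [30, [0, 0, 0], [0, 0, 0]],
    [30, [0, 0, 0], [0, 0, 0]],
  ],
)

```text
clock: 8.07
eef_pos: [657.2, 137.0, 25.3]
tcp_rot: [-3.142, -0.001, 0.04]
contact_force: [-0.1, -0.4, -2.0]
opening: 0.527
```

>>> servo_tool(
  rows=[
    [30, [0, 0, 3], [0, 0, 0]],
    [30, [0, 0, 2], [0, 0, 0]],
    [30, [0, 0, 1], [0, 0, 0]],
    [30, [0, 0, 0.5], [0, 0, 0]],
    [30, [0, 0, 0], [0, 0, 0]],
    [30, [0, 0, 0], [0, 0, 0]],
  ],
)

```text
clock: 8.82
eef_pos: [657.1, 137.0, 18.4]
tcp_rot: [-3.142, -0.0, 0.04]
contact_force: [-0.4, 0.2, -2.1]
opening: 0.53
```

>>> servo_tool(
  rows=[
    [30, [0, 0, 0.5], [0, 0, 0]],
    [30, [0, 0, 0], [0, 0, 0]],
    [30, [0, 0, 0], [0, 0, 0]],
  ],
)

```text
clock: 9.2
eef_pos: [657.0, 136.9, 18.3]
tcp_rot: [-3.142, -0.0, 0.04]
contact_force: [-2.4, -0.7, 5.7]
opening: 0.526
```

Touchdown. I'll release, go straight up, and head for the yellow radio.

>>> servo_tool(
  rows=[
    [70, [0, 0, 0], [0, 0, 0]],
    [70, [0, 0, 0], [0, 0, 0]],
    [70, [0, 0, 0], [0, 0, 0]],
    [70, [0, 0, -10], [0, 0, 0]],
    [70, [0, 0, -30], [0, 0, 0]],
    [70, [0, 0, -40], [0, 0, 0]],
    [70, [-40, 0, 0], [0, 0, 0]],
    [70, [-40, 0, 0], [0, 0, 0]],
  ],
)

```text
clock: 10.2
eef_pos: [576.8, 133.8, 99.2]
tcp_rot: [-3.141, -0.002, 0.04]
contact_force: [0.2, 0.3, -0.6]
opening: 0.82
```

>>> servo_tool(
  rows=[
    [70, [-50, 0, 0], [0, 0, 0]],
    [70, [-50, 0, 0], [0, 0, 0]],
    [70, [-50, 0, 0], [0, 0, 0]],
    [70, [-50, 0, 0], [0, 0, 0]],
    [70, [-30, 0, 0], [0, 0, 0]],
    [70, [0, 0, 0], [0, 0, 0]],
  ],
)

```text
clock: 10.95
eef_pos: [345.3, 124.2, 98.3]
tcp_rot: [3.141, 0.0, 0.041]
contact_force: [0.5, -0.7, -0.4]
opening: 0.821
```

Run:
```python
from show import *
im={n:grab_frame(n) for n in CAL}; print(sense()["eef_pos"].round(1),sense()["clock"])
for v in (("top",),("scene",),("top","scene")):
    p,f=fit_plate(im,"red",(657,137,.04),v,free_z=len(v)>1); print(v,p.round(2).tolist(),round(f))
for c,n0 in (("red",(657,137,.04)),):
    for n in CAL: print(n,plate(im[n],n,c,(n0[0]-22,n0[1]))[0].round(2))
montage([[("r",657,137,.04),("t",657,137,.04)],[("t",670,-113.6,.07)]],"pics/m3.png")
```

```text
[348.4 124.9  98.6] 11.05
('top',) [655.57, 134.84, 44.0, 0.0] 61
('scene',) [659.07, 137.85, 44.0, 0.07] 38
('top', 'scene') [656.47, 137.52, 41.71, 0.07] 118
scene [6.3780e+02 1.3405e+02 2.0000e-02]
top [634.12 133.2   -0.  ]
```

View pics/m3.png

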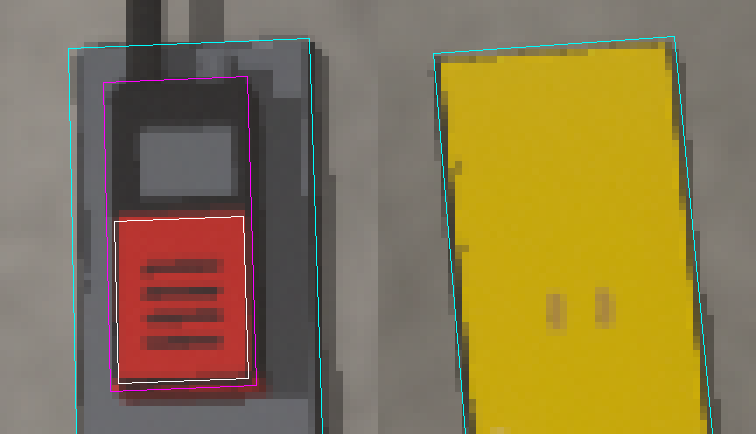

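The red radio on the grey tray matches its commanded pose to about 1 mm (white outline at (115–246, 217–383) against the plate at (118–245, 213–380)). So the top camera and the robot agree. Next I'll measure the now-empty yellow tray exactly and plan the yellow radio.

```bash
cat > empty.py <<'E'
from fit2 import *
def empty_tray(c,p0,e=3,n="top"):
    im=grab_frame(n); m=hue(im,c).astype(np.uint8)
    roi=(render(n,[box(-82,82,100,0,0)],[p0[0],p0[1],14,p0[2]])>0).astype(np.uint8); m=cv2.morphologyEx(m&roi,cv2.MORPH_CLOSE,np.ones((7,7)))
    cnt=max(cv2.findContours(m,0,1)[0],key=cv2.contourArea)[:,0]; W=unproj(n,cnt.astype(float),14)[:,:2].astype(np.float32)
    (x,y),wh,a=cv2.minAreaRect(W)
    out=[]
    for e in (2,3,4): out.append(fit({n:(m.astype(float),)},flat(140-2*e,80-2*e),[p0[0],p0[1],14,p0[2]],free_z=False))
    b=min(out,key=lambda o:o[1]); print(c,"rect",round(x,1),round(y,1),np.round(wh,1),round(a,1),"fits",[(o[0].round(2).tolist(),round(o[1])) for o in out]); return b[0]
if __name__=="__main__":
    import sys; empty_tray(sys.argv[1],list(map(float,sys.argv[2].split(","))))
E
python3 empty.py yellow 670,-113.6,.07
python3 plan.py 70 40 474.4,232.7,98,.145 474.4,232.7,50,.145
```

```text
yellow rect 670.1 -114.1 [136.2  76.8] 4.3 fits [([670.49, -114.02, 14.0, 0.08], 110), ([670.19, -114.04, 14.0, 0.08], 59), ([670.17, -114.0, 14.0, 0.08], 70)]
now [348.8 124.9  98.4] [-3.141e+00 -2.000e-03  4.000e-02] t 11.15 open 70.1
[[70.0, [26.0, -20.5, 0.1], [0.0, 0.0, -1.2]], [70.0, [26.4, -20.0, 0.1], [0.0, 0.0, -1.2]], [70.0, [26.8, -19.4, 0.2], [0.0, 0.0, -1.2]], [70.0, [27.2, -18.9, 0.1], [0.0, -0.1, -1.2]], [70.0, [27.6, -18.3, 0.1], [0.0, 0.0, -1.2]], [70.0, [0.0, 0.0, 24.0], [0.0, 0.0, 0.0]], [70.0, [0.0, 0.0, 24.0], [0.0, 0.0, 0.0]]]
```

>>> servo_tool(
  rows=[
    [70, [26, -20.5, 0], [0, 0, -1.2]],
    [70, [26.4, -20, 0], [0, 0, -1.2]],
    [70, [26.8, -19.4, 0], [0, 0, -1.2]],
    [70, [27.2, -18.9, 0], [0, 0, -1.2]],
    [70, [27.6, -18.3, 0], [0, 0, -1.2]],
    [70, [0, 0, 24], [0, 0, 0]],
    [70, [0, 0, 24], [0, 0, 0]],
    [70, [0, 0, 15], [0, 0, 0]],
  ],
)

```text
clock: 12.15
eef_pos: [473.2, 232.2, 33.6]
tcp_rot: [3.141, 0.001, 0.145]
contact_force: [0.3, -0.6, -0.2]
opening: 0.82
```

>>> servo_tool(
  rows=[
    [70, [0, 0, 8], [0, 0, 0]],
    [70, [0, 0, 4], [0, 0, 0]],
    [70, [0, 0, 2], [0, 0, 0]],
    [70, [0, 0, 0], [0, 0, 0]],
    [70, [0, 0, 0], [0, 0, 0]],
  ],
)

```text
clock: 12.78
eef_pos: [473.1, 232.4, 21.3]
tcp_rot: [-3.141, -0.001, 0.145]
contact_force: [-0.2, 0.3, -0.4]
opening: 0.82
```

>>> servo_tool(
  rows=[
    [70, [1.3, 0, 1.5], [0, 0, 0]],
    [30, [0, 0, 0], [0, 0, 0]],
    [30, [0, 0, 0], [0, 0, 0]],
    [30, [0, 0, 0], [0, 0, 0]],
    [30, [0, 0, 0], [0, 0, 0]],
    [30, [0, 0, 0], [0, 0, 0]],
  ],
)

```text
clock: 13.52
eef_pos: [474.3, 232.6, 19.6]
tcp_rot: [-3.141, -0.0, 0.145]
contact_force: [-2.2, -0.4, 5.1]
opening: 0.527
```

```bash
python3 plan.py 30 32 474.4,232.6,100,.145 670.2,-114,100,.077 670.2,-114,30,.077
```

```text
now [474.3 232.6  19.6] [-3.141 -0.     0.145] t 13.53 open 45.0
[[30.0, [0.0, 0.0, -26.8], [0.0, 0.0, 0.0]], [30.0, [0.1, 0.0, -26.8], [0.0, 0.0, 0.0]], [30.0, [0.0, 0.0, -26.8], [0.0, 0.0, 0.0]], [30.0, [11.1, 28.6, 0.0], [0.0, 0.0, 0.3]], [30.0, [11.2, 28.5, 0.0], [0.0, 0.0, 0.3]], [30.0, [11.4, 28.4, 0.0], [0.0, 0.0, 0.3]], [30.0, [11.5, 28.4, 0.0], [0.0, 0.0, 0.3]], [30.0, [11.6, 28.3, 0.0], [0.0, 0.0, 0.3]]]
[[30.0, [11.8, 28.3, 0.0], [0.0, 0.0, 0.3]], [30.0, [12.0, 28.2, 0.0], [0.0, 0.0, 0.3]], [30.0, [12.1, 28.1, 0.0], [0.0, 0.0, 0.3]], [30.0, [12.2, 28.1, 0.0], [0.0, 0.0, 0.3]], [30.0, [12.4, 28.0, 0.0], [0.0, 0.0, 0.3]], [30.0, [12.5, 27.9, 0.0], [0.0, 0.0, 0.3]], [30.0, [12.7, 27.9, 0.0], [0.0, 0.0, 0.3]], [30.0, [12.8, 27.7, 0.0], [0.0, 0.0, 0.3]]]
[[30.0, [0.0, 0.0, 23.3], [0.0, 0.0, 0.0]], [30.0, [0.0, 0.0, 23.4], [0.0, 0.0, 0.0]], [30.0, [0.0, 0.1, 23.3], [0.0, 0.0, 0.0]]]
```

>>> servo_tool(
  rows=[
    [30, [0, 0, -10], [0, 0, 0]],
    [30, [0, 0, -22], [0, 0, 0]],
    [30, [0, 0, -28], [0, 0, 0]],
    [30, [0, 0, -20], [0, 0, 0]],
    [30, [11.1, 28.6, 0], [0, 0, 0.3]],
    [30, [11.2, 28.5, 0], [0, 0, 0.3]],
    [30, [11.4, 28.4, 0], [0, 0, 0.3]],
    [30, [11.5, 28.4, 0], [0, 0, 0.3]],
  ],
)

```text
clock: 14.52
eef_pos: [534.6, 124.8, 99.6]
tcp_rot: [3.142, 0.0, 0.124]
contact_force: [0.9, -0.9, -1.4]
opening: 0.53
```

>>> servo_tool(
  rows=[
    [30, [11.6, 28.3, 0], [0, 0, 0.3]],
    [30, [11.8, 28.3, 0], [0, 0, 0.3]],
    [30, [12, 28.2, 0], [0, 0, 0.3]],
    [30, [12.1, 28.1, 0], [0, 0, 0.3]],
    [30, [12.2, 28.1, 0], [0, 0, 0.3]],
    [30, [12.4, 28, 0], [0, 0, 0.3]],
    [30, [12.5, 27.9, 0], [0, 0, 0.3]],
    [30, [12.7, 27.9, 0], [0, 0, 0.3]],
  ],
)

```text
clock: 15.52
eef_pos: [654.9, -88.4, 99.4]
tcp_rot: [-3.141, 0.001, 0.082]
contact_force: [0.2, 0.1, -1.1]
opening: 0.53
```

>>> servo_tool(
  rows=[
    [30, [12.8, 27.7, 0], [0, 0, 0.3]],
    [30, [0, 0, 20], [0, 0, 0]],
    [30, [0, 0, 30], [0, 0, 0]],
    [30, [0, 0, 15], [0, 0, 0]],
    [30, [0, 0, 5], [0, 0, 0]],
    [30, [0, 0, 2], [0, 0, 0]],
    [30, [0, 0, 0], [0, 0, 0]],
    [30, [0, 0, 0], [0, 0, 0]],
  ],
)

```text
clock: 16.52
eef_pos: [670.5, -114.1, 28.2]
tcp_rot: [3.141, -0.001, 0.077]
contact_force: [-0.2, 0.8, -1.1]
opening: 0.533
```

```bash
python3 plan.py 30 32 670.2,-114,21,.077
```

```text
now [ 670.5 -114.1   28.2] [ 3.141e+00 -1.000e-03  7.700e-02] t 16.52 open 45.5
[[30.0, [-0.3, -0.1, 7.2], [0.0, -0.1, 0.0]]]
```

>>> servo_tool(
  rows=[
    [30, [-0.3, 0, 4], [0, 0, 0]],
    [30, [0, 0, 2.5], [0, 0, 0]],
    [30, [0, 0, 1.2], [0, 0, 0]],
    [30, [0, 0, 0.4], [0, 0, 0]],
    [30, [0, 0, 0], [0, 0, 0]],
    [30, [0, 0, 0.4], [0, 0, 0]],
    [30, [0, 0, 0], [0, 0, 0]],
    [30, [0, 0, 0], [0, 0, 0]],
  ],
)

```text
clock: 17.52
eef_pos: [669.4, -114.0, 19.6]
tcp_rot: [-3.142, 0.0, 0.077]
contact_force: [-5.6, 0.8, 8.5]
opening: 0.527
```

>>> servo_tool(
  rows=[
    [70, [0, 0, 0], [0, 0, 0]],
    [70, [0, 0, 0], [0, 0, 0]],
    [70, [0, 0, 0], [0, 0, 0]],
    [70, [0, 0, -10], [0, 0, 0]],
    [70, [0, 0, -30], [0, 0, 0]],
    [70, [0, 0, -40], [0, 0, 0]],
    [70, [0, 0, 0], [0, 0, 0]],
  ],
)

```text
clock: 18.4
eef_pos: [672.3, -114.5, 103.2]
tcp_rot: [3.14, -0.007, 0.077]
contact_force: [-0.1, -0.1, 0.1]
opening: 0.823
```

```bash
python3 plan.py 70 40 457.4,-250.3,100,-.03 457.4,-250.3,22,-.03
```

```text
now [ 672.3 -114.5  103.2] [ 3.14  -0.007  0.077] t 18.4 open 70.3
[[70.0, [-32.1, 17.0, 0.3], [0.0, -0.1, 0.9]], [70.0, [-31.8, 17.5, 0.3], [0.0, 0.0, 0.9]], [70.0, [-31.6, 18.0, 0.3], [0.0, -0.1, 0.9]], [70.0, [-31.3, 18.5, 0.4], [0.0, 0.0, 0.9]], [70.0, [-31.0, 18.9, 0.4], [0.0, -0.1, 0.8]], [70.0, [-30.7, 19.4, 0.4], [0.0, 0.0, 0.9]], [70.0, [-30.3, 19.9, 0.5], [0.1, -0.1, 0.8]], [70.0, [0.0, 0.0, 39.0], [0.0, 0.0, 0.0]]]
[[70.0, [0.0, 0.0, 39.0], [0.0, 0.0, 0.0]]]
```

>>> servo_tool(
  rows=[
    [70, [-31.8, 17, 0], [0, 0, 0.9]],
    [70, [-31.5, 17.5, 0], [0, 0, 0.9]],
    [70, [-31.3, 18, 0], [0, 0, 0.9]],
    [70, [-31, 18.5, 0], [0, 0, 0.9]],
    [70, [-30.7, 18.9, 0], [0, 0, 0.8]],
    [70, [-30.4, 19.4, 0], [0, 0, 0.9]],
    [70, [-30, 19.9, 0], [0, 0, 0.8]],
    [70, [0, 0, 0], [0, 0, 0]],
  ],
)

```text
clock: 19.4
eef_pos: [454.7, -250.4, 98.6]
tcp_rot: [-3.141, 0.002, -0.032]
contact_force: [-0.3, 0.8, -0.1]
opening: 0.821
```

```bash
python3 empty.py blue 470,228.8,.18
python3 - <<'E'
from show import *
im={n:grab_frame(n) for n in CAL}
for v in (("top",),("scene",)):
    p,f=fit_plate(im,"yellow",(670,-114,.077),v,free_z=False); print(v,p.round(2).tolist(),round(f))
montage([[("r",670.2,-114,.077),("t",670.2,-114,.077)],[("t",470,229,.18)]],"pics/m4.png",s=5,half=40)
E
python3 plan.py 70 40 457.4,-250.3,22,-.03
```

```text
blue rect 470.0 228.8 [135.8  75.3] 10.8 fits [([469.96, 228.72, 14.0, 0.19], 148), ([469.93, 228.65, 14.0, 0.19], 77), ([469.98, 228.72, 14.0, 0.19], 61)]
('top',) [661.68, -106.7, 44.0, 0.0] 613
('scene',) [670.6, -112.78, 44.0, 0.09] 320
now [ 457.7 -249.6   98.9] [ 3.142e+00 -1.000e-03 -2.900e-02] t 19.6 open 69.7
[[70.0, [-0.2, 0.4, 38.5], [0.0, 0.0, 0.0]], [70.0, [-0.1, 0.3, 38.4], [0.0, 0.0, 0.0]]]
```

View pics/m4.png

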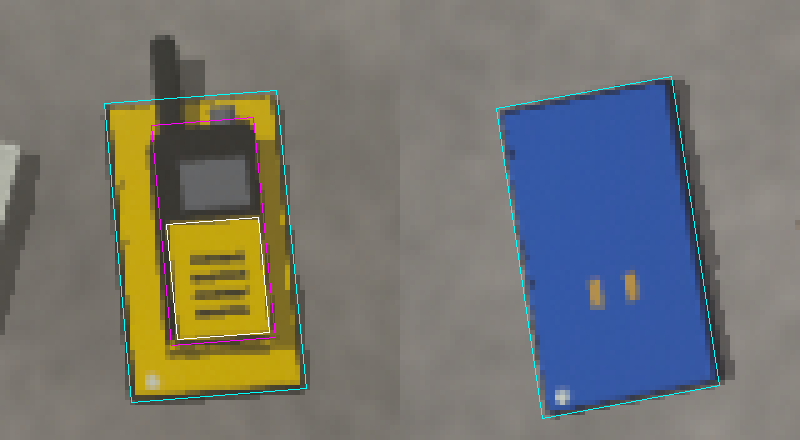

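The yellow radio is centred on the yellow tray to within about 1 mm (plate and drawn rectangle coincide at (167–270, 218–340)). The blue tray outline fits at (470, 228.7, .188). Next is the blue radio.

>>> servo_tool(
  rows=[
    [70, [-0.2, 0.6, 25], [0, 0, 0]],
    [70, [0, 0, 25], [0, 0, 0]],
    [70, [0, 0, 15], [0, 0, 0]],
    [70, [0, 0, 8], [0, 0, 0]],
    [70, [0, 0, 4], [0, 0, 0]],
    [70, [0, 0, 1.5], [0, 0, 0]],
    [70, [0, 0, 0], [0, 0, 0]],
    [70, [0, 0, 0], [0, 0, 0]],
  ],
)

```text
clock: 20.6
eef_pos: [456.9, -250.6, 20.8]
tcp_rot: [3.141, -0.001, -0.03]
contact_force: [0.1, -0.3, -1.1]
opening: 0.82
```

>>> servo_tool(
  rows=[
    [30, [0, 0, 0], [0, 0, 0]],
    [30, [0, 0, 0], [0, 0, 0]],
    [30, [0, 0, 0], [0, 0, 0]],
    [30, [0, 0, 0], [0, 0, 0]],
    [30, [0, 0, 0], [0, 0, 0]],
  ],
)

```text
clock: 21.22
eef_pos: [456.8, -250.5, 20.8]
tcp_rot: [3.141, -0.0, -0.03]
contact_force: [-1.8, -0.3, 5.3]
opening: 0.53
```

```bash
python3 plan.py 30 45 457.4,-250.3,110,-.03 470,228.7,110,.188
```

```text
now [ 456.8 -250.5   20.8] [ 3.141 -0.    -0.03 ] t 21.23 open 45.3
[[30.0, [0.3, -0.1, -44.6], [0.0, 0.0, 0.0]], [30.0, [0.3, -0.1, -44.6], [0.0, 0.0, 0.0]], [30.0, [-0.1, -43.6, 0.0], [0.0, 0.0, -1.1]], [30.0, [0.7, -43.6, 0.0], [0.0, 0.0, -1.1]], [30.0, [1.5, -43.5, 0.0], [0.0, 0.0, -1.1]], [30.0, [2.4, -43.5, 0.0], [0.0, 0.0, -1.1]], [30.0, [3.2, -43.4, 0.0], [0.0, 0.0, -1.2]], [30.0, [4.1, -43.4, 0.0], [0.0, 0.0, -1.1]]]
[[30.0, [4.9, -43.3, 0.0], [0.0, 0.0, -1.2]], [30.0, [5.8, -43.2, 0.0], [0.0, 0.0, -1.1]], [30.0, [6.7, -43.0, 0.0], [0.0, 0.0, -1.2]], [30.0, [7.6, -42.9, -0.1], [0.0, 0.0, -1.1]], [30.0, [8.4, -42.7, 0.0], [0.0, 0.0, -1.2]]]
```

>>> servo_tool(
  rows=[
    [30, [0, 0, -10], [0, 0, 0]],
    [30, [0, 0, -25], [0, 0, 0]],
    [30, [0, 0, -30], [0, 0, 0]],
    [30, [0, 0, -20], [0, 0, 0]],
    [30, [0, -25, 0], [0, 0, -1.1]],
    [30, [0.7, -43.6, 0], [0, 0, -1.1]],
    [30, [1.5, -43.5, 0], [0, 0, -1.1]],
    [30, [2.4, -43.5, 0], [0, 0, -1.1]],
  ],
)

```text
clock: 22.22
eef_pos: [460.7, -93.5, 105.9]
tcp_rot: [3.142, -0.0, 0.047]
contact_force: [1.2, 0.2, -1.9]
opening: 0.529
```

>>> servo_tool(
  rows=[
    [30, [3.2, -43.4, 0], [0, 0, -1.2]],
    [30, [4.1, -43.4, 0], [0, 0, -1.1]],
    [30, [4.9, -43.3, 0], [0, 0, -1.2]],
    [30, [5.8, -43.2, 0], [0, 0, -1.1]],
    [30, [6.7, -43, 0], [0, 0, -1.2]],
    [30, [7.6, -42.9, 0], [0, 0, -1.1]],
    [30, [5, -38, 0], [0, 0, -1.2]],
    [30, [0, 0, 0], [0, 0, 0]],
  ],
)

```text
clock: 23.22
eef_pos: [466.3, 207.0, 105.8]
tcp_rot: [-3.141, -0.001, 0.192]
contact_force: [0.3, -0.5, -1.0]
opening: 0.527
```

```bash
python3 plan.py 30 45 469.5,228.7,27,.188
```

```text
now [466.3 207.  105.8] [-3.141e+00 -1.000e-03  1.920e-01] t 23.23 open 45.0
[[30.0, [3.6, -10.3, 39.4], [0.0, 0.0, 0.1]], [30.0, [3.6, -10.4, 39.5], [0.0, -0.1, 0.1]]]
```

>>> servo_tool(
  rows=[
    [30, [3.6, -10.3, 20], [0, 0, 0.1]],
    [30, [3.6, -10.4, 30], [0, 0, 0.1]],
    [30, [0, 0, 18], [0, 0, 0]],
    [30, [0, 0, 7], [0, 0, 0]],
    [30, [0, 0, 3], [0, 0, 0]],
    [30, [0, 0, 0], [0, 0, 0]],
    [30, [0, 0, 0], [0, 0, 0]],
  ],
)

```text
clock: 24.1
eef_pos: [469.9, 226.5, 28.0]
tcp_rot: [-3.141, -0.001, 0.185]
contact_force: [1.5, -0.2, -1.2]
opening: 0.528
```

```bash
python3 plan.py 30 45 469.5,228.7,21,.188
```

```text
now [469.9 226.5  28. ] [-3.141e+00 -1.000e-03  1.850e-01] t 24.1 open 45.1
[[30.0, [0.0, -2.2, 7.0], [0.0, -0.1, -0.2]]]
```

>>> servo_tool(
  rows=[
    [30, [0, -2.2, 3.5], [0, 0, -0.2]],
    [30, [0, 0, 2.3], [0, 0, 0]],
    [30, [0, 0, 1], [0, 0, 0]],
    [30, [0, 0, 0], [0, 0, 0]],
    [30, [0, 0, 0.4], [0, 0, 0]],
    [30, [0, 0, 0], [0, 0, 0]],
    [30, [0, 0, 0], [0, 0, 0]],
  ],
)

```text
clock: 24.98
eef_pos: [468.9, 228.7, 20.8]
tcp_rot: [3.142, 0.0, 0.189]
contact_force: [-3.3, -0.9, 10.6]
opening: 0.528
```

>>> servo_tool(
  rows=[
    [70, [0, 0, 0], [0, 0, 0]],
    [70, [0, 0, 0], [0, 0, 0]],
    [70, [0, 0, 0], [0, 0, 0]],
    [70, [0, 0, -10], [0, 0, 0]],
    [70, [0, 0, -30], [0, 0, 0]],
    [70, [0, 0, -40], [0, 0, 0]],
    [70, [0, 0, 0], [0, 0, 0]],
  ],
)

```text
clock: 25.85
eef_pos: [471.1, 229.6, 103.5]
tcp_rot: [-3.14, -0.006, 0.188]
contact_force: [-0.1, 1.3, 0.7]
opening: 0.823
```

```bash
python3 plan.py 70 40 468.8,17.3,100,0
```

```text
now [471.1 229.6 103.5] [-3.14  -0.006  0.188] t 25.85 open 70.3
[[70.0, [-7.0, 34.7, 0.5], [0.0, -0.1, 1.8]], [70.0, [-5.9, 34.9, 0.5], [0.0, 0.0, 1.8]], [70.0, [-4.8, 35.1, 0.5], [0.0, -0.1, 1.8]], [70.0, [-3.7, 35.2, 0.5], [0.0, 0.0, 1.8]], [70.0, [-2.7, 35.3, 0.5], [-0.1, -0.1, 1.8]], [70.0, [-1.5, 35.3, 0.5], [0.0, 0.0, 1.8]]]
```

>>> servo_tool(
  rows=[
    [70, [-6.7, 34.6, 0], [0, 0, 1.8]],
    [70, [-5.6, 34.8, 0], [0, 0, 1.8]],
    [70, [-4.5, 35, 0], [0, 0, 1.8]],
    [70, [-3.4, 35.1, 0], [0, 0, 1.8]],
    [70, [-2.4, 35.2, 0], [0, 0, 1.8]],
    [70, [-1.2, 35.2, 0], [0, 0, 1.8]],
    [70, [0, 0, 0], [0, 0, 0]],
    [70, [0, 0, 0], [0, 0, 0]],
  ],
)

```text
clock: 26.85
eef_pos: [468.2, 17.2, 99.9]
tcp_rot: [-3.141, 0.0, -0.0]
contact_force: [-0.3, 0.1, 0.3]
opening: 0.824
```

```bash
python3 empty.py green 459,-248.4,-.16
python3 - <<'E'
from show import *
montage([[("r",470,228.7,.188),("t",470,228.7,.188)],[("t",459,-248.4,-.16)]],"pics/m5.png",s=5,half=40)
E
python3 plan.py 70 40 468.8,17.3,22,0
```

```text
green rect 459.3 -249.3 [ 74.7 134.6] 80.4 fits [([460.41, -248.66, 14.0, -0.18], 216), ([459.31, -248.99, 14.0, -0.17], 133), ([459.31, -249.12, 14.0, -0.17], 71)]
now [468.4  17.8 100. ] [-3.141e+00  0.000e+00  1.000e-03] t 26.95 open 69.8
[[70.0, [0.2, 0.2, 39.0], [0.0, 0.0, 0.0]], [70.0, [0.3, 0.3, 39.0], [0.0, 0.0, 0.0]]]
```

View pics/m5.png

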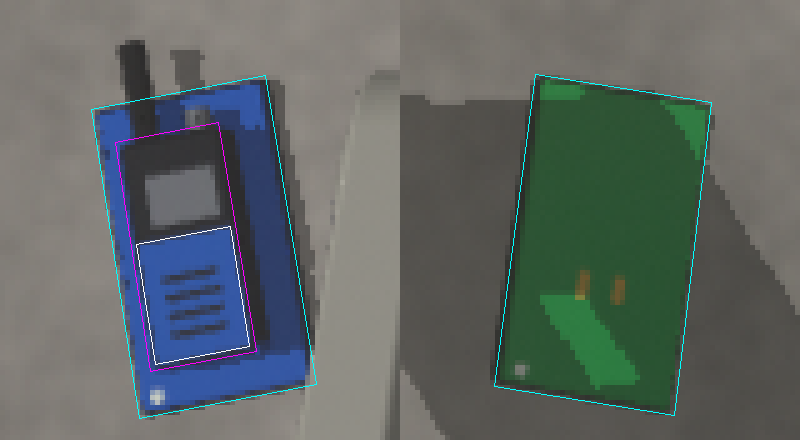

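The blue radio's plate coincides with its outline at (137–250, 227–365), and it lies centred on the blue tray. The green tray, in the arm's shadow, fits at (459.2, -248.8, -.167). Next is the green radio.

>>> servo_tool(
  rows=[
    [70, [0.5, 0.3, 25], [0, 0, 0]],
    [70, [0, 0, 25], [0, 0, 0]],
    [70, [0, 0, 15], [0, 0, 0]],
    [70, [0, 0, 8], [0, 0, 0]],
    [70, [0, 0, 4], [0, 0, 0]],
    [70, [0, 0, 2.5], [0, 0, 0]],
    [70, [0, 0, 0], [0, 0, 0]],
    [70, [0, 0, 0], [0, 0, 0]],
  ],
)

```text
clock: 27.95
eef_pos: [469.2, 16.8, 21.0]
tcp_rot: [-3.142, -0.001, -0.0]
contact_force: [0.0, -0.2, 0.6]
opening: 0.822
```

>>> servo_tool(
  rows=[
    [30, [0, 0, 0], [0, 0, 0]],
    [30, [0, 0, 0], [0, 0, 0]],
    [30, [0, 0, 0], [0, 0, 0]],
    [30, [0, 0, 0], [0, 0, 0]],
    [30, [0, 0, 0], [0, 0, 0]],
  ],
)

```text
clock: 28.58
eef_pos: [469.2, 16.8, 21.1]
tcp_rot: [3.142, -0.0, 0.0]
contact_force: [-0.0, -0.3, 5.5]
opening: 0.529
```

```bash
python3 plan.py 30 40 468.8,17.3,105,0 459.2,-248.8,105,-.167
```

```text
now [469.2  16.8  21.1] [ 3.142 -0.     0.   ] t 28.57 open 45.2
[[30.0, [-0.1, -0.2, -28.0], [0.0, 0.0, 0.0]], [30.0, [-0.1, -0.2, -28.0], [0.0, 0.0, 0.0]], [30.0, [-0.1, -0.1, -27.9], [0.0, 0.0, 0.0]], [30.0, [-1.4, 38.0, 0.0], [0.0, 0.0, 1.4]], [30.0, [-0.4, 38.0, 0.0], [0.0, 0.0, 1.4]], [30.0, [0.5, 38.0, 0.0], [0.0, 0.0, 1.4]], [30.0, [1.4, 38.0, 0.0], [0.0, 0.0, 1.3]], [30.0, [2.3, 38.0, 0.0], [0.0, 0.0, 1.4]]]
[[30.0, [3.2, 37.9, 0.0], [0.0, 0.0, 1.3]], [30.0, [4.0, 37.9, 0.0], [0.0, 0.0, 1.4]]]
```

>>> servo_tool(
  rows=[
    [30, [0, 0, -10], [0, 0, 0]],
    [30, [0, 0, -25], [0, 0, 0]],
    [30, [0, 0, -30], [0, 0, 0]],
    [30, [0, 0, -20], [0, 0, 0]],
    [30, [-1.4, 38, 0], [0, 0, 1.4]],
    [30, [-0.4, 38, 0], [0, 0, 1.4]],
    [30, [0.5, 38, 0], [0, 0, 1.4]],
    [30, [1.4, 38, 0], [0, 0, 1.3]],
  ],
)

```text
clock: 29.58
eef_pos: [463.2, -136.3, 106.2]
tcp_rot: [-3.142, -0.0, -0.097]
contact_force: [0.0, -0.0, -1.7]
opening: 0.525
```

>>> servo_tool(
  rows=[
    [30, [2.3, 38, 0], [0, 0, 1.4]],
    [30, [3.2, 37.9, 0], [0, 0, 1.3]],
    [30, [4, 37.9, 0], [0, 0, 1.4]],
    [30, [0, 0, 20], [0, 0, 0]],
    [30, [0, 0, 30], [0, 0, 0]],
    [30, [0, 0, 20], [0, 0, 0]],
    [30, [0, 0, 6], [0, 0, 0]],
    [30, [0, 0, 0], [0, 0, 0]],
  ],
)

```text
clock: 30.58
eef_pos: [459.3, -249.3, 29.9]
tcp_rot: [-3.141, 0.0, -0.167]
contact_force: [0.2, 0.3, -2.3]
opening: 0.528
```

>>> servo_tool(
  rows=[
    [30, [0, 0, 0], [0, 0, 0]],
    [30, [0, 0, 0], [0, 0, 0]],
  ],
)

```text
clock: 30.82
eef_pos: [459.8, -249.5, 30.5]
tcp_rot: [3.141, -0.001, -0.167]
contact_force: [0.4, 0.2, -2.6]
opening: 0.525
```

```bash
python3 plan.py 30 40 459.4,-248.8,21.2,-.167
```

```text
now [ 459.8 -249.5   30.5] [ 3.141e+00 -1.000e-03 -1.670e-01] t 30.82 open 44.8
[[30.0, [-0.5, -0.7, 9.3], [0.0, -0.1, 0.0]]]
```

>>> servo_tool(
  rows=[
    [30, [-0.4, -0.7, 4], [0, 0, 0]],
    [30, [0, 0, 3], [0, 0, 0]],
    [30, [0, 0, 1.5], [0, 0, 0]],
    [30, [0, 0, 0.7], [0, 0, 0]],
    [30, [0, 0, 0], [0, 0, 0]],
    [30, [0, 0, 0.4], [0, 0, 0]],
    [30, [0, 0, 0], [0, 0, 0]],
    [30, [0, 0, 0], [0, 0, 0]],
  ],
)

```text
clock: 31.82
eef_pos: [458.9, -248.4, 21.1]
tcp_rot: [-3.141, 0.0, -0.168]
contact_force: [-5.3, 3.3, 16.8]
opening: 0.528
```

>>> servo_tool(
  rows=[
    [70, [0, 0, 0], [0, 0, 0]],
    [70, [0, 0, 0], [0, 0, 0]],
    [70, [0, 0, 0], [0, 0, 0]],
    [70, [0, 0, -10], [0, 0, 0]],
    [70, [0, 0, -30], [0, 0, 0]],
    [70, [0, 0, -40], [0, 0, 0]],
    [70, [0, 0, 0], [0, 0, 0]],
    [70, [0, 0, 0], [0, 0, 0]],
  ],
)

```text
clock: 32.83
eef_pos: [458.9, -248.5, 100.2]
tcp_rot: [3.141, -0.0, -0.168]
contact_force: [-0.3, 0.1, -1.0]
opening: 0.821
```

```bash
python3 empty.py red 471.5,12,.035
python3 - <<'E'
from show import *
im={n:grab_frame(n) for n in CAL}
p,f=fit_plate(im,"red",(657,137,.04),("top",),free_z=False); print(p.round(2),f)
E
python3 plan.py 70 45 657,137,100,.04
```

```text
red rect 471.7 12.0 [136.4  76.3] 2.7 fits [([471.9, 11.99, 14.0, 0.05], 116), ([471.85, 12.08, 14.0, 0.04], 63), ([471.52, 12.14, 14.0, 0.05], 75)]
[655.57 134.84  44.     0.  ] 60.69019607843138
now [ 458.3 -248.2   99.2] [-3.141e+00  2.000e-03 -1.680e-01] t 32.98 open 70.0
[[70.0, [13.2, -41.3, -0.1], [0.0, 0.0, -1.2]], [70.0, [14.0, -41.0, -0.1], [0.0, 0.0, -1.2]], [70.0, [14.9, -40.7, -0.1], [0.0, 0.0, -1.2]], [70.0, [15.7, -40.4, -0.1], [0.0, 0.0, -1.2]], [70.0, [16.6, -40.0, -0.1], [0.0, 0.0, -1.2]], [70.0, [17.4, -39.7, -0.1], [0.0, 0.0, -1.2]], [70.0, [18.2, -39.3, -0.1], [0.0, 0.0, -1.2]], [70.0, [19.1, -38.9, 0.0], [0.0, 0.0, -1.2]]]
[[70.0, [19.9, -38.5, -0.1], [0.0, 0.0, -1.1]], [70.0, [20.6, -38.2, 0.0], [-0.1, 0.1, -1.2]]]
```

>>> servo_tool(
  rows=[
    [70, [13.2, -41.3, 0], [0, 0, -1.2]],
    [70, [14, -41, 0], [0, 0, -1.2]],
    [70, [14.9, -40.7, 0], [0, 0, -1.2]],
    [70, [15.7, -40.4, 0], [0, 0, -1.2]],
    [70, [16.6, -40, 0], [0, 0, -1.2]],
    [70, [17.4, -39.7, 0], [0, 0, -1.2]],
    [70, [18.2, -39.3, 0], [0, 0, -1.2]],
    [70, [19.1, -38.9, 0], [0, 0, -1.2]],
  ],
)

```text
clock: 33.98
eef_pos: [617.9, 60.9, 98.9]
tcp_rot: [3.141, 0.002, 0.001]
contact_force: [-0.3, -0.6, 0.6]
opening: 0.82
```

>>> servo_tool(
  rows=[
    [70, [19.9, -38.5, 0], [0, 0, -1.1]],
    [70, [20.6, -38.2, 0], [0, 0, -1.2]],
    [70, [0, 0, 20], [0, 0, 0]],
    [70, [0, 0, 25], [0, 0, 0]],
    [70, [0, 0, 15], [0, 0, 0]],
    [70, [0, 0, 8], [0, 0, 0]],
    [70, [0, 0, 0], [0, 0, 0]],
    [70, [0, 0, 0], [0, 0, 0]],
  ],
)

```text
clock: 34.98
eef_pos: [658.3, 136.5, 32.9]
tcp_rot: [-3.141, -0.001, 0.04]
contact_force: [0.3, 0.3, 0.2]
opening: 0.817
```

```bash
python3 plan.py 70 45 657,137,20,.04
```

```text
now [658.3 136.5  32.9] [-3.141e+00 -1.000e-03  4.000e-02] t 34.98 open 69.8
[[70.0, [-1.3, -0.5, 12.9], [0.0, -0.1, 0.0]]]
```

>>> servo_tool(
  rows=[
    [70, [-0.6, -0.5, 7], [0, 0, 0]],
    [70, [0, 0, 4], [0, 0, 0]],
    [70, [0, 0, 1.5], [0, 0, 0]],
    [30, [0, 0, 0], [0, 0, 0]],
    [30, [0, 0, 0], [0, 0, 0]],
    [30, [0, 0, 0], [0, 0, 0]],
    [30, [0, 0, 0], [0, 0, 0]],
    [30, [0, 0, 0], [0, 0, 0]],
  ],
)

```text
clock: 35.98
eef_pos: [657.3, 137.1, 19.8]
tcp_rot: [-3.142, -0.0, 0.04]
contact_force: [-0.6, 0.2, 2.5]
opening: 0.529
```

```bash
python3 plan.py 30 36 657.5,137,105,.04 471.6,12,105,.045
```

```text
now [657.3 137.1  19.8] [-3.142 -0.     0.04 ] t 35.98 open 45.1
[[30.0, [0.1, 0.0, -28.4], [0.0, 0.0, 0.0]], [30.0, [0.1, 0.0, -28.4], [0.0, 0.0, 0.0]], [30.0, [0.0, 0.1, -28.4], [0.0, 0.0, 0.0]], [30.0, [-27.2, 16.8, 0.0], [0.0, 0.0, 0.0]], [30.0, [-27.3, 16.8, 0.0], [0.0, 0.0, 0.0]], [30.0, [-27.2, 16.8, 0.0], [0.0, 0.0, -0.1]], [30.0, [-27.3, 16.7, 0.0], [0.0, 0.0, 0.0]], [30.0, [-27.3, 16.7, 0.0], [0.0, 0.0, -0.1]]]
[[30.0, [-27.3, 16.7, 0.0], [0.0, 0.0, 0.0]], [30.0, [-27.3, 16.6, -0.1], [0.0, 0.0, -0.1]]]
```

>>> servo_tool(
  rows=[
    [30, [0, 0, -10], [0, 0, 0]],
    [30, [0, 0, -25], [0, 0, 0]],
    [30, [0, 0, -30], [0, 0, 0]],
    [30, [0, 0, -20], [0, 0, 0]],
    [30, [-27.2, 16.8, 0], [0, 0, 0]],
    [30, [-27.3, 16.8, 0], [0, 0, 0]],
    [30, [-27.2, 16.8, 0], [0, 0, -0.1]],
    [30, [-27.3, 16.7, 0], [0, 0, 0]],
  ],
)

```text
clock: 36.98
eef_pos: [549.9, 65.1, 104.7]
tcp_rot: [3.142, 0.0, 0.042]
contact_force: [-0.6, -0.4, -1.8]
opening: 0.526
```

>>> servo_tool(
  rows=[
    [30, [-27.3, 16.7, 0], [0, 0, -0.1]],
    [30, [-27.3, 16.7, 0], [0, 0, 0]],
    [30, [-27.3, 16.6, 0], [0, 0, -0.1]],
    [30, [0, 0, 20], [0, 0, 0]],
    [30, [0, 0, 30], [0, 0, 0]],
    [30, [0, 0, 20], [0, 0, 0]],
    [30, [0, 0, 6], [0, 0, 0]],
    [30, [0, 0, 0], [0, 0, 0]],
  ],
)

```text
clock: 37.98
eef_pos: [471.3, 12.2, 28.7]
tcp_rot: [-3.142, 0.0, 0.045]
contact_force: [-0.1, -0.1, -1.6]
opening: 0.535
```

>>> servo_tool(
  rows=[
    [30, [0, 0, 0], [0, 0, 0]],
    [30, [0, 0, 0], [0, 0, 0]],
  ],
)

```text
clock: 38.22
eef_pos: [471.8, 12.2, 29.3]
tcp_rot: [3.142, -0.001, 0.045]
contact_force: [0.3, -0.6, -2.5]
opening: 0.528
```

```bash
python3 plan.py 30 36 471.4,12,20,.045
```

```text
now [471.8  12.2  29.3] [ 3.142e+00 -1.000e-03  4.500e-02] t 38.23 open 45.1
[[30.0, [-0.4, 0.2, 9.3], [0.0, -0.1, 0.0]]]
```

>>> servo_tool(
  rows=[
    [30, [-0.3, 0, 4], [0, 0, 0]],
    [30, [0, 0, 3], [0, 0, 0]],
    [30, [0, 0, 1.5], [0, 0, 0]],
    [30, [0, 0, 0.6], [0, 0, 0]],
    [30, [0, 0, 0], [0, 0, 0]],
    [30, [0, 0, 0.3], [0, 0, 0]],
    [30, [0, 0, 0], [0, 0, 0]],
    [30, [0, 0, 0], [0, 0, 0]],
  ],
)

```text
clock: 39.22
eef_pos: [470.8, 12.1, 19.7]
tcp_rot: [3.142, 0.0, 0.045]
contact_force: [-3.9, 0.5, 11.1]
opening: 0.528
```

Touchdown. I'll release, go up, and swing clear to the robot's right for a final look.

>>> servo_tool(
  rows=[
    [70, [0, 0, 0], [0, 0, 0]],
    [70, [0, 0, 0], [0, 0, 0]],
    [70, [0, 0, 0], [0, 0, 0]],
    [70, [0, 0, -10], [0, 0, 0]],
    [70, [0, 0, -30], [0, 0, 0]],
    [70, [0, 0, -45], [0, 0, 0]],
    [70, [0, 0, -45], [0, 0, 0]],
    [70, [-25, 40, 0], [0, 0, 0]],
  ],
)

```text
clock: 40.22
eef_pos: [451.6, -28.4, 153.3]
tcp_rot: [3.141, -0.009, 0.048]
contact_force: [-0.7, -0.3, -0.1]
opening: 0.82
```

>>> servo_tool(
  rows=[
    [70, [-15, 50, 0], [0, 0, 0]],
    [70, [-15, 50, 0], [0, 0, 0]],
    [70, [-15, 50, 0], [0, 0, 0]],
    [70, [-15, 50, 0], [0, 0, 0]],
    [70, [-15, 50, 0], [0, 0, 0]],
    [70, [-15, 50, 0], [0, 0, 0]],
    [70, [-15, 50, 0], [0, 0, 0]],
    [70, [-15, 50, 0], [0, 0, 0]],
  ],
)

```text
clock: 41.22
eef_pos: [345.4, -435.7, 150.0]
tcp_rot: [3.141, -0.0, 0.045]
contact_force: [1.1, 0.2, -0.1]
opening: 0.82
```

>>> servo_tool(
  rows=[
    [70, [0, 40, 0], [0, 0, 0]],
    [70, [0, 0, 0], [0, 0, 0]],
    [70, [0, 0, 0], [0, 0, 0]],
  ],
)

```text
clock: 41.6
eef_pos: [347.6, -473.1, 149.2]
tcp_rot: [-3.141, 0.0, 0.045]
contact_force: [-0.6, -0.4, 0.6]
opening: 0.821
```

Run:
```python
from show import *
T=[("yellow",670.2,-114,.077),("blue",470,228.7,.188),("green",459.2,-248.9,-.168),("red",471.7,12,.045)]
im={n:grab_frame(n) for n in CAL}
for t in T:
    for n in CAL:
        try: print(t[0],n,plate(im[n],n,t[0],(t[1]+PX*np.cos(t[3]),t[2]+PX*np.sin(t[3])),r=45)[0].round(2), "expect",np.round([t[1]+PX*np.cos(t[3]),t[2]+PX*np.sin(t[3]),t[3]],2))
        except Exception as e: print(t[0],n,e)
montage([[("r",)+t[1:],("t",)+t[1:]] for t in T],"pics/m6.png",s=4,half=38)
cv2.imwrite("pics/scene_end.png",im["scene"]); print(cv2.imread("pics/m6.png").shape,sense()["clock"])
```

```text
yellow scene [ 653.81 -112.78   -1.5 ] expect [ 6.4876e+02 -1.1565e+02  8.0000e-02]
yellow top [ 6.4427e+02 -1.1163e+02  9.0000e-02] expect [ 6.4876e+02 -1.1565e+02  8.0000e-02]
blue scene [452.23 213.88  -1.38] expect [4.4888e+02 2.2468e+02 1.9000e-01]
blue top [4.4452e+02 2.1922e+02 4.0000e-02] expect [4.4888e+02 2.2468e+02 1.9000e-01]
green scene [ 440.4  -232.84    1.39] expect [ 4.380e+02 -2.453e+02 -1.700e-01]
green top [ 4.3526e+02 -2.3624e+02 -1.7000e-01] expect [ 4.380e+02 -2.453e+02 -1.700e-01]
red scene [456.34   8.61  -1.51] expect [4.5022e+02 1.1030e+01 4.0000e-02]
red top [446.83  11.02  -0.  ] expect [4.5022e+02 1.1030e+01 4.0000e-02]
(672, 608, 3) 41.75
```

View pics/m6.png

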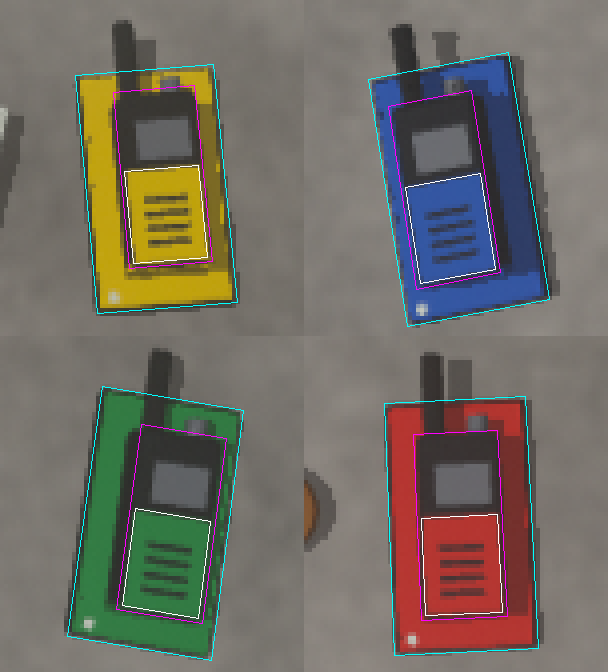

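View pics/scene_end.png

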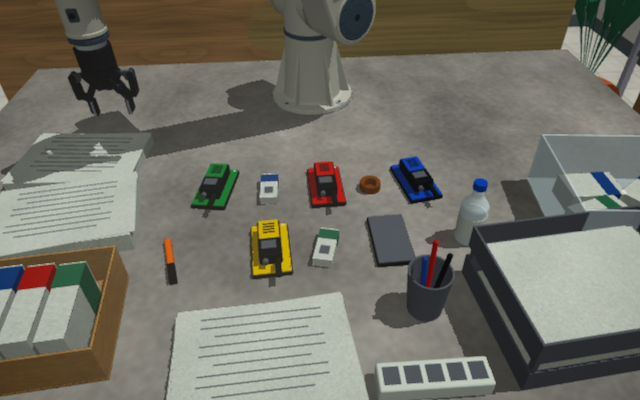

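In the top view each radio lies inside its drawn outline, centred and in line with its own tray. For example, the red plate is at (422–502, 516–614) and the green at (123–210, 510–618). The scene view shows all four colours matching, the grey tray empty and the arm clear. The automatic plate check means nothing here, because plate and tray now share a colour. I'll hand in.

```bash
python3 -c "
from rig import *
print(sign_off(), sense()['clock'])"
```

```text
the job is handed in; nothing more can be done
the job is handed in; nothing more can be done
```

All four radios now lie on the tray of their own colour, coloured plate up, and I have handed the job in at about 42 s. The order was:
1. Red radio to the grey tray, to free the yellow one.
2. Yellow radio to the yellow tray.
3. Blue radio to the blue tray.
4. Green radio to the green tray.
5. Red radio from the grey tray to the red tray.

Each radio was lowered in small steps until it touched the tray (6–17 N at the wrist), then released.

- **Last checks:** in the top view, drawn outlines put every radio centred and in line with its tray to within about 1–2 mm. The scene view shows every colour matching, the grey tray empty, the gripper clear and nothing else visibly moved.
- **Checks that disagreed or failed:**
  - The first radio fit was wrong because the antenna sits off-centre; I corrected the model.
  - The tray colour fits with the radios still on them put the yellow and green trays 2–4 mm too far out. I remeasured each tray empty before placing on it.
  - The two cameras differ by about 2 mm. The top one agreed with the robot, so I used that.
  - Heights measured from two views were rough: 9–12 mm for the trays against 14 in the text, and 40–44 mm for the plates against 44.
  - The final automatic plate check was not usable, because each plate now has the same colour as its tray. The final position check is therefore by eye, from the outlines.

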